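Ready the run-out gauge for a burnt valve

ROBOT

A 7-joint arm with a two-finger parallel gripper is mounted at the origin on the work surface. World frame = base frame: x ahead of the robot, y to its left, z up, the work surface at z = 0. Lengths are in m, angles in rad, forces in N, time in s.
With the tool pointing down it reaches from about 0.4 to 0.85 m from the base axis. Payload 10.4 kg.
Tool frame: the origin (TCP) lies between the finger pads; the fingertips stand ahead of it and the grasp point (between the pads) lies 5 mm behind it (manip.tip_extent is the z of the fingertips in the tool frame, in m); z points along the fingers, y is the line along which they close (so a half turn about z gives the same grasp; the last joint's range is limited). The gripper opens to 85 mm and grips with 20 to 120 N. Pads are 22 mm wide; open, the fingers measure 114 mm over their backs; the gripper's body (76 mm by 85 mm) begins 54 mm behind the grasp point. The pads swing forward as they close: fully open they stand 13 mm farther back than shut.
Start: joints at [1.126, 0.332, -0.065, 1.46, 0.022, 1.35, -0.088], TCP at [0.256, -0.57, 0.245] pointing down, gripper open.
Joint ranges: [-2.6, 2.6], [-0.5, 2.12], [-1.47, 1.34], [0.16, 2.42], [-1.27, 4.41], [0.06, 2.06], [-2.6, 2.6]. Speed limits (rad/s): [2.22, 2.22, 2.79, 2.79, 3.14, 3.14, 3.14].

INTERFACE

Orientations are given as a unit quaternion [x, y, z, w].
In Python, from workcell import status, viewer, manip gives the robot as it stands.
- The arm moves only by the tool play_rows, never from a script. Its argument "plan" is one flat list of numbers, 7 for each row, row after row: the turn, a rotation vector about the tool's x, y, z in degrees, then the shift along the tool's x, y, z in m, then the opening, from 0 (shut) to 1 (fully open). In form: [ax, ay, az, dx, dy, dz, grip, ax, ay, az, dx, dy, dz, grip, ...]. A call has 1 to 20 rows; each row is the pose to reach, as a shift and turn from the pose commanded when the call began, along the tool's axes at that moment; what a row does not reach only later rows make up. A row lasts 1/8 s, in which the tool goes at most 62.5 mm and 10.7 degrees, less where a joint would pass 70% of its speed; a pose out of reach is approached as far as the arm can. A call with a gripper value outside its range is refused whole. The fingers move at their own pace and stop on an object; "squeeze" is the grip in N (left out, the last holds). Time passes only in rows, so rows that repeat a pose let the fingers close. It gives the time, the measured TCP pose, the force, the opening and the grip force at its end, in the units of the state.
- status.get_obs(): the state, without advancing time (a new reading comes with each control period).
- viewer.camera(name): name is "scene" or "top"; returns the picture (420x560x3 uint8, red, green, blue); there is no depth.
- viewer.camera_model(name): a dict with "fx", "fy", "cx", "cy" (pixels), "R" (3x3) and "t" (3): a world point X has camera coordinates R X + t. Camera axes: x right, y down, z forward; pixel columns grow to the right and rows downward; lengths in m; the calibration is good to about 2 mm. A picture is of the moment at which its call begins. camera_model takes no time and is no camera call.
- manip.hand_in(): hands the job in; it is judged then, once.
The state is a dict: "clock": time; "joint_pos": joint angles; "joint_velocities": joint speeds; "tau": joint torques, N m; "position": TCP position; "ee_rot": TCP orientation; "ft_force": force on the tool from outside, world axes, zero at the start; "torque": the same for the moment, N m; "grip_width": opening from 0.0 (shut) to 1.0 (fully open); "grasp_force": force on a finger pad.
Only numpy, scipy, OpenCV 4.12 (cv2) and the standard library are available. Lean on these libraries where they do the work, as an engineer would, in place of code of your own. Each camera call takes 0.05 s, during which the arm holds its last target. There are 200 camera calls.

TASK

Get the run-out gauge ready for the brown, burnt valve. Take the spanner off the gauge's keys and lay it down flat in the tool tray without dropping it, then press the yellow (coarse) range key until it latches and the red one pops up, without pressing any other key. Only when the yellow range is set, take the brown valve from the rack and set it down gently in both V-blocks of the stand with its head in front of the probe tip; leave the other valves and things on the bench as they are.

Things in the scene. Friction and masses are not known exactly. Their poses are not given: they have to be found in the camera images.
- stand_v (a point): Where the burnt valve's origin belongs: between the V-blocks, on the axis of a stem lying in both, 60 mm above the stand's origin; same axes as the stand. The valve's x must then point along the stand's +y, its head before the probe tip at the -y end.
- key_row (a point): Middle of the key row at deck height, on the gauge at x = -54, y = 0, 50 mm high; same axes. The keys stand at y = -64, -32, 0, 32, 64 mm from it, in any order of colours. Raised key tops are 64 mm above the bench, 8 mm below the rib tops.
- gauge: Run-out gauge: light-grey console 188 deep (x), 210 wide (y), fixed. Origin: centre of its underside, x to its back. Front deck 50 mm high, with five coloured keys in a row along y. Behind the deck a meter housing slopes up from x = +4, 50 mm high, to x = +44, 102 mm high, level to the back. Dark ribs at y = -92 and +92 (8 wide, 64 long, tops 72 mm high) guard the ends of the row.
- spanner: Steel spanner 210 long, 7 to 8 mm thick, 150 g, lying flat across the gauge's two ribs over the keys, its long axis within 8 degrees of the row, its underside 72 mm above the bench. Origin: on the underside at mid-length; x points along it to the open jaw (38 mm wide); ring of 32 mm at the other end; shank 17 mm wide.
- tray: Flat aluminium tool tray, 260 (x) by 150 (y), 22 mm high, wall and floor 3 mm thick, fixed. Origin: centre of its underside. Its +y half is empty; a screwdriver lies along it in its -y half.
- screwdriver: Screwdriver with blue handle, 180 long along its x, handle (at its -x end) 26 mm thick; origin on its underside at mid-length. Lies in the tray; bystander.
- rack: Wooden rack 130 (x) by 160 (y), fixed, base 8 mm thick. Two rails across it at x = -30 and +35 (10 mm thick, V-notches up to 51 mm high) hold three valves lying along x, side by side at y = -48, 0 and 48 in any order, stem axis 45 mm above the origin, heads at the -x end. Origin: centre of its underside.
- valve: The burnt valve: engine valve, brown all over, 112 long, 75 g, in one of the rack's places. Head 34 mm across, tapering over 14 mm to a round stem 8 mm thick. Origin: on its axis, 55 mm from the head's flat face, 57 mm from the stem's tip; x points along the axis from head to stem tip.
- valve_b: Same valve shape and size as valve, but bright steel; lying in the rack; bystander.
- valve_c: Same valve shape and size as valve, but bright steel; lying in the rack; bystander.
- stand: Run-out stand: blue-grey base 110 (x) by 130 (y) by 16 mm, fixed, with two steel V-blocks 10 mm thick, centred at y = -30 and +35, cheeks up to 66 mm high, Vs 22 mm wide at the top. At the -y end a column (x = +45, y = -53, 14 mm thick, 104 mm high) carries a level probe, tip at x = +24, 60 mm high, 7 mm clear of a head in place. Origin: centre of its underside.
- upright_a: Dark valve standing upright on its head on the bench (head 34 mm across, 112 mm tall), about 100 mm in front of the stand; easily toppled. Origin: centre of its underside. Bystander.
- upright_b: Like upright_a, about 160 mm in front of the gauge's origin; bystander.
- upright_c: Like upright_a, about 160 mm in front of the gauge's origin; bystander.
- grease_tin: Red tin, 64 mm across, 45 mm tall, in front of the stand; origin: centre of its underside. Bystander.
- key_white (a joint): How far the white key is pressed down, in m: 0 raised, 0.0072 latched down, 0.010 at its stop. Raised at the start. 
- key_blue (a joint): How far the blue key is pressed down, in m: 0 raised, 0.0072 latched down, 0.010 at its stop. Raised at the start. 
- key_red (a joint): How far the red key is pressed down, in m: 0 raised, 0.0072 latched down, 0.010 at its stop. Latched at the start. 
- key_red_top (a point): Centre of the red key's top (cap 26 by 22 mm, the 22 along the row); moves with the key: 64 mm above the bench raised, 57 latched.
- key_yellow (a joint): How far the yellow key is pressed down, in m: 0 raised, 0.0072 latched down, 0.010 at its stop. Raised at the start. The bank is interlocked: a key pressed past 0.008 (it takes about 4 N) latches when let go and frees the key that was latched, which springs up.
- key_yellow_top (a point): Centre of the yellow key's top (cap 26 by 22 mm, the 22 along the row); moves with the key: 64 mm above the bench raised, 57 latched.
- key_green (a joint): How far the green key is pressed down, in m: 0 raised, 0.0072 latched down, 0.010 at its stop. Raised at the start. 
- valve_head (a point): Centre of the burnt valve's flat head face, 55 mm from the valve's origin.
Things that resemble listed ones, but are neither listed nor needed, are in the scene too. There is more than one size of the spanner; the job needs the middle-sized.

How it is judged:
By the outcome, as a careful person would: the job done as asked, in the order asked, and still so for the second after the job is handed in, with the robot touching nothing.
It also fails if it takes over 66 s, if anything falls off the work surface, if the arm or the gripper's body presses on something with over 40 N, if the wrist force passes 120 N, or if a joint passes its speed limit or range.

## Working session

There is one attempt and no reset: what is moved stays moved. The work goes in short steps, Python scripts to look and compute and a tool call to move; the robot and the scene stay as the last step left them, time stands still between calls to the robot, and variables do not carry over. Pictures are saved under pics/ and viewed, at most 10 in all, crops included, and the job is handed in when it is done.

Besides the shell and the picture viewer there is one more tool, called after "Request:" as name(argument=value, ...) on one line, values as JSON. play_rows: Moves the arm, as the interface text tells. Its arguments: {"type":"object","properties":{"plan":{"type":"array","items":{"type":"number"}},"squeeze":{"type":"number"}},"required":["plan"]}

```bash
mkdir -p pics
python3 - <<'E'
from workcell import status, viewer, manip
import cv2,json
for n in("scene","top"):
    im=viewer.camera(n); cv2.imwrite(f"pics/{n}0.png",cv2.resize(im[:,:,::-1],(800,600),interpolation=cv2.INTER_CUBIC))
    cv2.imwrite(f"{n}_raw.png",im[:,:,::-1])
    print(n,viewer.camera_model(n))
o=status.get_obs();print(o);print(manip.tip_extent)
E
```

```text
scene {'fx': 451.0567754966854, 'fy': 451.0567754966854, 'cx': 281.58552104769154, 'cy': 206.0327619240712, 'R': array([[-0.70548843,  0.70872067,  0.00104059],
       [ 0.45655599,  0.45559583, -0.76419177],
       [-0.5420726 , -0.53865337, -0.64498826]]), 't': array([ 0.3018493 , -0.13057729,  1.48600539])}
top {'fx': 397.5298924996571, 'fy': 397.5298924996571, 'cx': 282.59852277959914, 'cy': 210.4274606655466, 'R': array([[ 0.00217639, -0.99999711, -0.00102433],
       [-0.99677762, -0.00208725, -0.0801874 ],
       [ 0.08018503,  0.00119555, -0.99677928]]), 't': array([-0.00719283,  0.43456743,  1.14469522])}
{'clock': 0.1, 'joint_pos': array([ 1.12639466,  0.33279911, -0.06467069,  1.46083644,  0.0216068 ,
        1.34989573, -0.08854882]), 'joint_velocities': array([ 0.00105585, -0.00089231,  0.00122094, -0.00157957,  0.00122983,
       -0.00139066,  0.00039739]), 'tau': array([ 1.57424704e-03, -6.26743555e+01,  4.93660464e-02, -3.92427099e+01,
        1.63698918e-02,  7.01483004e-03,  3.31452054e-05]), 'position': array([ 0.25573294, -0.56994901,  0.24461135]), 'ee_rot': array([ 9.77848429e-01,  2.09313313e-01, -1.64971087e-04, -5.99346974e-04]), 'ft_force': array([-0.42869487,  0.11161033, -0.04410067]), 'torque': array([ 0.0165125 , -0.02324487,  0.02821213]), 'grasp_force': 0.0, 'grip_width': 1.002757710015035}
0.014
```

View pics/top0.png

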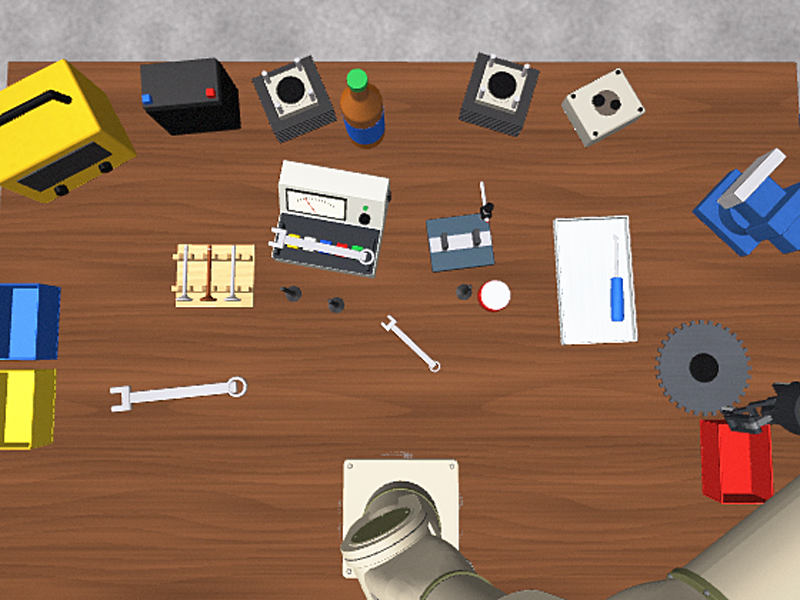

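View pics/scene0.png

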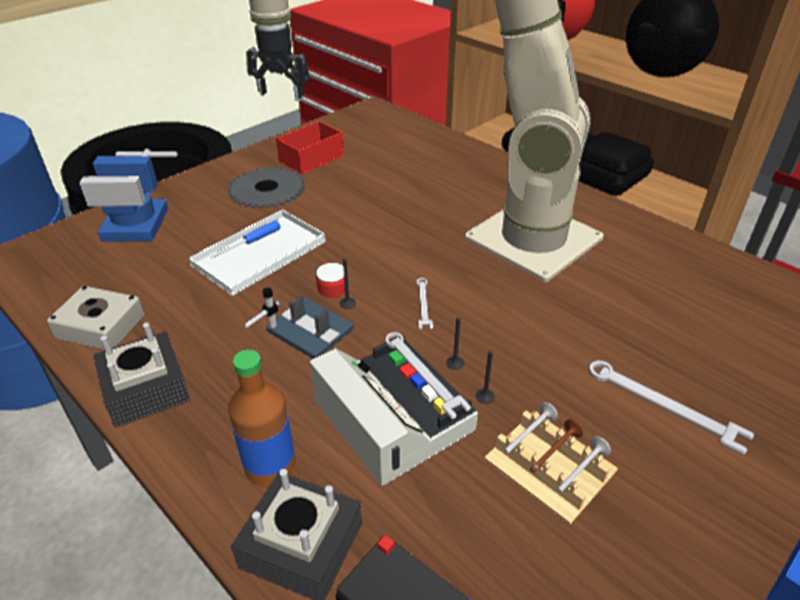

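The spanner candidates in the 800×600 top picture are the large one at (178,393), the small one at (410,343) and the one across the gauge ribs at (320,246). The one on the gauge is middle-sized and lies over the keys, so it is the one meant. The rack holds two bright valves and the brown one at (210,272). I'll confirm both in enlarged crops.

Run:
```python
import cv2
t=cv2.imread("top_raw.png"); s=cv2.imread("scene_raw.png")
cv2.imwrite("pics/c1.png",cv2.resize(t[108:218,118:352][:, :],(800,376),interpolation=cv2.INTER_CUBIC))
cv2.imwrite("pics/c2.png",cv2.resize(s[175:370,165:440],(800,567),interpolation=cv2.INTER_CUBIC))
```

```text
(no output)
```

View pics/c1.png

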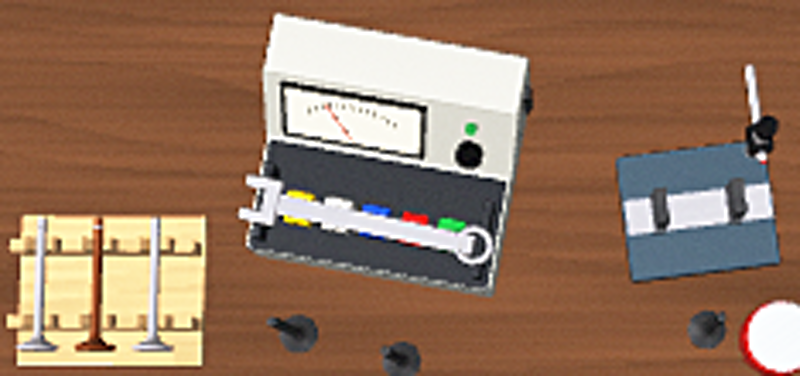

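View pics/c2.png

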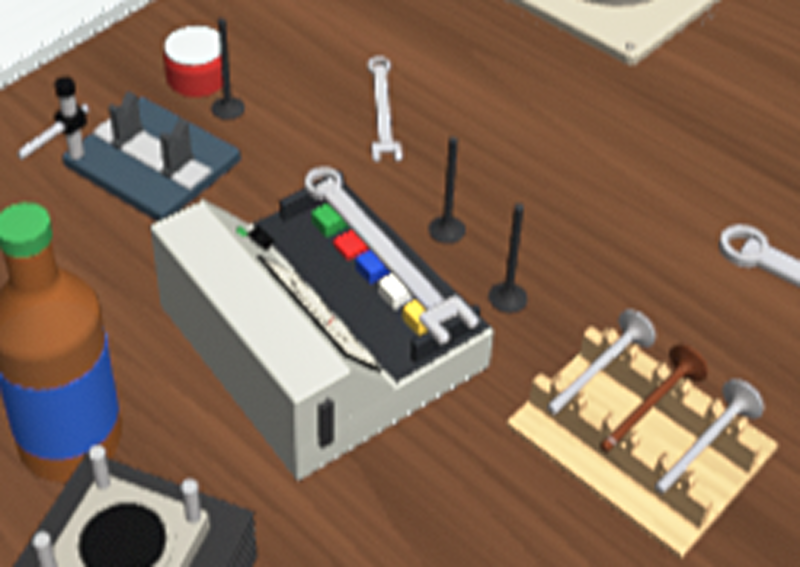

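The crops confirm it. In the top crop the middle spanner has its jaw at (262,200) and its ring at (474,245). The yellow key is at the +y end, (300,200), and the others run white, blue, red, green. The brown valve is the middle one in the rack, head (97,345), tip (98,220). The stand's column is at (762,140). Next I'll fit the poses from both views and overlay the result.

```bash
cat > h.py <<'E'
import numpy as np,cv2
from workcell import viewer
from scipy.optimize import least_squares
M={n:viewer.camera_model(n) for n in("top","scene")}
def proj(n,X):
    m=M[n];c=np.atleast_2d(X)@m["R"].T+m["t"];return np.c_[m["fx"]*c[:,0]/c[:,2]+m["cx"],m["fy"]*c[:,1]/c[:,2]+m["cy"]]
def w(p,L,z0=0):
    L=np.atleast_2d(np.array(L,float));c,s=np.cos(p[2]),np.sin(p[2])
    return np.c_[p[0]+c*L[:,0]-s*L[:,1],p[1]+s*L[:,0]+c*L[:,1],L[:,2]+z0]
def fit(obs,p0,z0=0):
    f=lambda p:np.concatenate([(proj(n,w(p,L,z0))-uv).ravel() for n,L,uv in obs])
    r=least_squares(f,p0,loss="soft_l1",x_scale=[.01,.01,.1]);return r.x,r.fun.reshape(-1,2)
T1=lambda u,v:((u+.5)*234/800-.5+118,(v+.5)*110/376-.5+108)
S1=lambda u,v:((u+.5)*275/800-.5+165,(v+.5)*195/567-.5+175)
F=lambda u,v:((u+.5)*.7-.5,(v+.5)*.7-.5)
E
cat > fit.py <<'E'
from h import *
def O(lst):
    k={'t':("top",T1),'s':("scene",S1),'T':("top",F),'S':("scene",F)}
    return [(k[c][0],np.array(L)/1000,k[c][1](*uv)) for c,L,uv in lst]
G={}
G['gauge']=O([('t',(94,105,102),(276,14)),('t',(94,-105,102),(527,60)),('s',(94,105,0),(300,478)),('s',(94,105,102),(297,400)),
('s',(-94,105,50),(490,330)),('s',(94,-105,102),(152,228)),('s',(44,-105,102),(205,200)),('s',(44,105,102),(349,377)),('t',(-94,105,0),(249,247)),('t',(-94,-105,0),(491,295))])
G['stand']=O([('t',(55,65,16),(617,158)),('t',(-55,65,0),(634,282)),('t',(-55,-65,0),(778,263)),('s',(-55,65,16),(240,155)),('s',(55,65,0),(162,216)),('s',(55,-65,16),(65,158)),('s',(-55,-65,16),(130,94))])
G['rack']=O([('t',(65,80,8),(22,215)),('t',(65,-80,8),(206,214)),('t',(-65,-80,0),(203,366)),('t',(-65,80,0),(17,366)),('s',(65,-80,8),(510,422)),('s',(65,80,0),(683,555)),('s',(-65,80,8),(777,445))])
G['tray']=O([('T',(130,75,22),(554,218)),('T',(130,-75,22),(629,215)),('T',(-130,-75,22),(637,340)),('T',(-130,75,22),(560,345)),('S',(130,-75,22),(190,260)),('S',(-130,-75,22),(284,211)),('S',(-130,75,22),(326,238)),('S',(130,75,0),(234,292))])
sp=O([('t',(-89,0,7),(474,245)),('s',(-89,0,7),(322,183)),('t',(105,19,7),(240,212)),('t',(105,-19,7),(250,176)),('s',(105,-19,7),(436,340)),('s',(105,19,7),(474,314))])
p0=dict(gauge=(.5,.15,-.1),stand=(.5,-.17,.1),rack=(.45,.5,0),tray=(.45,-.5,0))
P={}
for k in G:
    P[k],r=fit(G[k],p0[k]);print(k,P[k].round(4),"deg",np.degrees(P[k][2]).round(2));print(r.round(1).tolist())
P['spanner'],r=fit(sp,(.47,.15,1.5),.072);print('sp',P['spanner'].round(4),r.round(1).tolist())
va=O([('t',(-55,0,0),(97,350)),('t',(57,0,0),(98,219)),('s',(-55,0,0),(689,361)),('s',(57,0,0),(609,445))])
P['valve'],r=fit(va,(.47,.5,0),.045);print('valve',P['valve'].round(4),r.round(1).tolist(), 'rackpred',w(P['rack'],[0,0,0]))
np.savez('P.npz',**P)
im={n:cv2.resize(cv2.imread(n+"_raw.png"),None,fx=4,fy=4,interpolation=cv2.INTER_CUBIC) for n in M}
def pl(k,L,col,z0=0,cl=True):
    for n in M:
        q=((proj(n,w(P[k],np.array(L)/1000,z0))+.5)*4-.5)
        cv2.polylines(im[n],[np.round(q*8).astype(np.int32)],cl,col,1,cv2.LINE_AA,3)
def box(k,cx,cy,wx,wy,z,col): pl(k,[(cx-wx/2,cy-wy/2,z),(cx+wx/2,cy-wy/2,z),(cx+wx/2,cy+wy/2,z),(cx-wx/2,cy+wy/2,z)],col)
C,Y=(255,0,255),(0,255,0)
box('gauge',0,0,188,210,0,C);box('gauge',69,0,50,210,102,C)
for s in(-92,92):box('gauge',-54,s,64,8,72,Y)
for i in range(5):box('gauge',-54,-64+32*i,26,22,64 if i!=1 else 57,Y)
box('stand',0,0,110,130,16,C);box('rack',0,0,130,160,8,C)
for y in(-30,35):box('stand',0,y,40,10,66,Y)
pl('stand',[(0,-55,60),(0,57,60)],C,0,False)
pl('spanner',[(105,19,8),(105,-19,8),(70,-8,8),(-90,-8,8),(-105,0,8),(-90,8,8),(70,8,8)],C,.072)
pl('valve',[(-55,17,0),(-55,-17,0),(-41,-4,0),(57,-4,0),(57,4,0),(-41,4,0)],C,.045)
a=im['top'][432:872,472:1408];b=im['scene'][720:1460,680:1740]
cv2.imwrite('pics/ov_top.png',cv2.resize(a,(800,376)));cv2.imwrite('pics/ov_sc.png',cv2.resize(b,(800,558)))
E
python3 fit.py
```

```text
gauge [ 0.5924  0.1437 -0.1823] deg -10.45
[[-1.0, -1.0], [0.2, -0.8], [-0.8, 2.9], [-0.8, 1.1], [2.3, 0.4], [-0.5, -1.3], [-0.0, -0.4], [1.5, -2.4], [1.7, 2.6], [-0.0, 1.4]]
stand [ 0.5595 -0.1228  0.1482] deg 8.49
[[-0.5, -0.5], [-0.2, 0.4], [0.8, -0.3], [-0.0, -2.7], [0.3, 3.6], [-2.2, -0.9], [3.1, 0.2]]
rack [0.4875 0.3868 0.002 ] deg 0.11
[[-0.6, 0.3], [-0.6, 0.6], [0.1, -0.0], [0.5, -0.0], [-0.9, -0.4], [-0.6, 1.8], [0.7, -0.5]]
tray [ 0.4794 -0.395   0.0394] deg 2.26
[[-0.1, -0.0], [-1.8, 0.2], [-1.2, 1.1], [0.9, -0.5], [-0.3, -1.7], [-0.3, -1.1], [0.0, -2.9], [-0.7, 2.7]]
sp [0.5361 0.1523 1.3506] [[0.6, -0.1], [-0.3, -1.4], [-0.2, 1.0], [0.1, -1.6], [-0.0, -0.1], [0.8, 1.6]]
valve [0.486  0.3858 0.0214] [[-0.4, 0.6], [-0.3, 0.1], [0.1, -0.9], [-1.1, 0.9]] rackpred [[0.48748907 0.38678567 0.        ]]
```

View pics/ov_top.png

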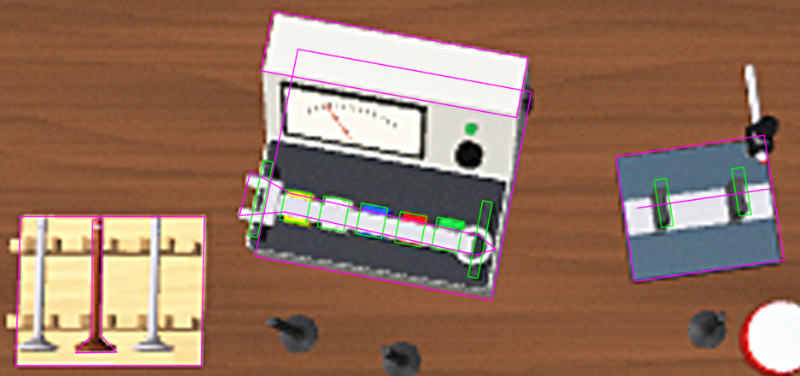

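View pics/ov_sc.png

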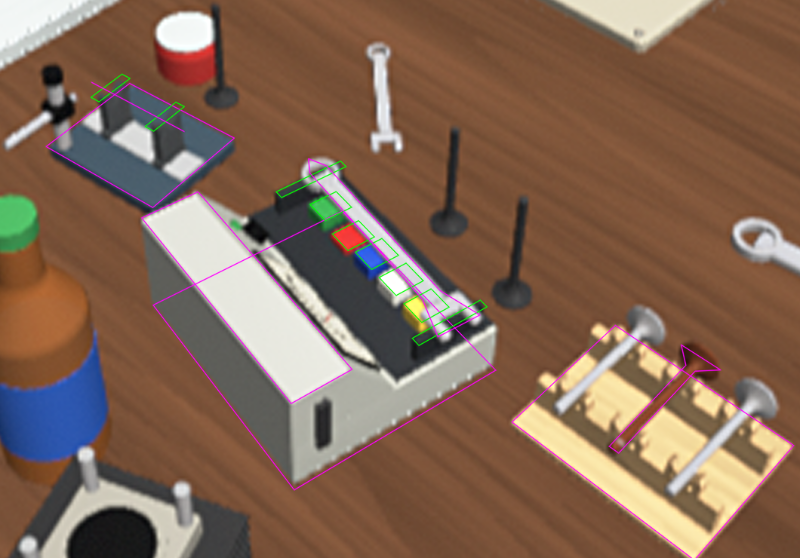

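Overlays match within about 1 raw pixel, and the offset on the coloured keys in the scene view is just their visible back faces. I'll check the stand against its strip and probe tip, and work out the first spanner approach.

```bash
cat >> h.py <<'E'
from scipy.spatial.transform import Rotation as Ro
def delta(pos,yaw_closing,obs):
    """tool-down target with closing axis (tool y) at world angle yaw_closing -> turn, shift in tool axes"""
    R0=Ro.from_quat(obs["ee_rot"]);best=None
    for k in(-1,0,1):
        a=yaw_closing+k*np.pi;y=np.array([np.cos(a),np.sin(a),0]);z=np.array([0,0,-1.]);x=np.cross(y,z)
        d=(R0.inv()*Ro.from_matrix(np.c_[x,y,z])).as_rotvec(degrees=True)
        if best is None or np.linalg.norm(d)<np.linalg.norm(best):best=d
    return best.round(1),(R0.inv().apply(np.array(pos)-obs["position"])).round(4)
E
python3 - <<'E'
from h import *
from workcell import status
P=np.load('P.npz')
inv=lambda n,L,k:((proj(n,w(P[k],np.array(L)/1000))-[118,108]+.5)/[234/800,110/376]-.5).round(0).tolist()
print(inv('top',[(0,65,16),(0,-65,16),(24,-62,60),(0,35,66),(0,-30,66)],'stand'), 'obs strip (625,217) (772,202) tip(762,160) blocks (661,208)(739,199)')
o=status.get_obs();R=Ro.from_quat(o['ee_rot']).as_matrix();print(R.round(3))
s=P['spanner'];print('grasp',s,'closing',np.degrees(s[2]+np.pi/2))
print(delta((s[0],s[1],.25),s[2]+np.pi/2,o))
for k,L in dict(tray=(0,37,0),gauge=(-54,64,64),stand=(0,0,60)).items():print(k,w(P[k],np.array(L)/1000))
E
```

```text
[[625.0, 218.0], [774.0, 197.0], [774.0, 159.0], [663.0, 202.0], [741.0, 191.0]] obs strip (625,217) (772,202) tip(762,160) blocks (661,208)(739,199)
[[ 0.912  0.409 -0.001]
 [ 0.409 -0.912  0.001]
 [-0.    -0.001 -1.   ]]
grasp [0.53612595 0.15234609 1.35057205] closing 167.38207857696736
(array([ -0.1,  -0. , -53.2]), array([ 0.5515, -0.5442, -0.0048]))
tray [[ 0.4779152  -0.35802904  0.        ]]
gauge [[0.55087109 0.21638278 0.064     ]]
stand [[ 0.55950487 -0.12278532  0.06      ]]
```

Request:
play_rows(plan=[0,0,-53.2,0.5515,-0.544,0,0.5,0,0,-53.2,0.5515,-0.544,0,0.5,0,0,-53.2,0.5515,-0.544,0,0.5,0,0,-53.2,0.5515,-0.544,0,0.5,0,0,-53.2,0.5515,-0.544,0,0.5,0,0,-53.2,0.5515,-0.544,0,0.5,0,0,-53.2,0.5515,-0.544,0,0.5,0,0,-53.2,0.5515,-0.544,0,0.5,0,0,-53.2,0.5515,-0.544,0,0.5,0,0,-53.2,0.5515,-0.544,0,0.5,0,0,-53.2,0.5515,-0.544,0,0.5,0,0,-53.2,0.5515,-0.544,0,0.5,0,0,-53.2,0.5515,-0.544,0,0.5,0,0,-53.2,0.5515,-0.544,0,0.5,0,0,-53.2,0.5515,-0.544,0,0.5,0,0,-53.2,0.5515,-0.544,0,0.5,0,0,-53.2,0.5515,-0.544,0,0.5], squeeze=50)

```text
clock: 2.22
position: [0.5364, 0.1509, 0.2455]
ee_rot: [0.781, 0.624, -0.0, 0.0]
ft_force: [0.5, -0.1, 0.3]
grip_width: 0.5
grasp_force: 0.0
```

Request:
play_rows(plan=[0,0,0,0,0,0.05,0.5,0,0,0,0,0,0.1,0.5,0,0,0,0,0,0.135,0.5,0,0,0,0,0,0.15,0.5,0,0,0,0,0,0.1615,0.5,0,0,0,0,0,0.1615,0.5,0,0,0,0,0,0.1615,0.15,0,0,0,0,0,0.1615,0.1,0,0,0,0,0,0.1615,0.05,0,0,0,0,0,0.1615,0.05,0,0,0,0,0,0.1615,0.05], squeeze=50)

```text
clock: 3.6
position: [0.537, 0.1521, 0.0851]
ee_rot: [0.781, 0.625, 0.001, 0.001]
ft_force: [-1.4, -0.6, 6.0]
grip_width: 0.176
grasp_force: 49.5
```

Request:
play_rows(plan=[0,0,0,0,0,-0.003,0.05,0,0,0,0,0,-0.01,0.05,0,0,0,0,0,-0.03,0.05,0,0,0,0,0,-0.08,0.05,0,0,0,0,0,-0.12,0.05,0,0,0,0,0,-0.12,0.05])

```text
clock: 4.35
position: [0.5379, 0.1528, 0.2083]
ee_rot: [0.781, 0.625, 0.003, 0.002]
ft_force: [0.2, 0.1, -2.1]
grip_width: 0.181
grasp_force: 49.1
```

Run:
```python
from h import *
from workcell import status
P=np.load('P.npz');o=status.get_obs()
print({k:np.round(o[k],3).tolist() for k in('position','ft_force','torque','grip_width','grasp_force')})
im=viewer.camera("scene")[:,:,::-1];tp=viewer.camera("top")[:,:,::-1]
cv2.imwrite("scene1_raw.png",im);cv2.imwrite("top1_raw.png",tp)
a=cv2.resize(im[120:300,200:400],(444,400),interpolation=cv2.INTER_CUBIC);b=cv2.resize(tp[90:230,170:290],(343,400),interpolation=cv2.INTER_CUBIC)
cv2.imwrite("pics/lift.png",np.hstack([a,b]))
t=w(P['tray'],[[0,.037,0]])[0];yaw=P['tray'][2]
print(delta((t[0],t[1],.2),yaw+np.pi/2,o))
```

```text
{'position': [0.538, 0.153, 0.208], 'ft_force': [0.176, 0.145, -2.124], 'torque': [-0.099, -0.002, -0.044], 'grip_width': 0.181, 'grasp_force': 49.113}
(array([ 0.2, -0.4, 75.1]), array([-0.5117,  0.053 ,  0.0073]))
```

View pics/lift.png

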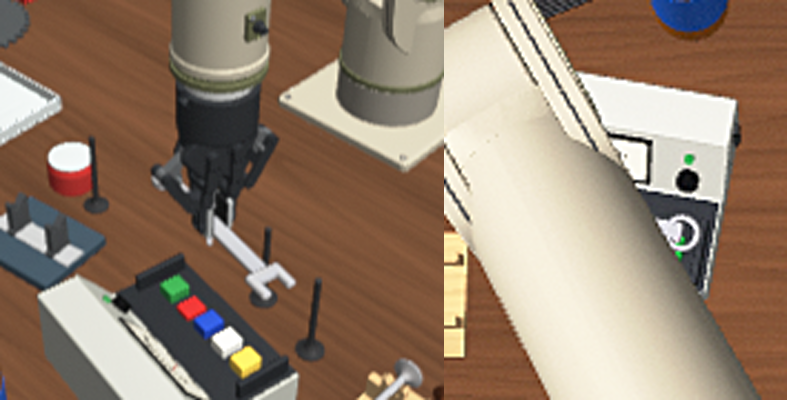

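Run:
```python
from h import *
P=np.load('P.npz');s=P['spanner'].copy();s[:2]+=[.001,.001]
for z in(.175,.185,.195): print(z,((proj('scene',w(s,[[.105,.019,.004],[.105,-.019,.004]],z))-[200,120]+.5)*2.22-.5).round(0).tolist())
```

```text
0.175 [[293.0, 297.0], [260.0, 313.0]]
0.185 [[294.0, 289.0], [261.0, 305.0]]
0.195 [[295.0, 282.0], [261.0, 298.0]]
```

Request:
play_rows(plan=[0,0,8,-0.03,0.003,0,0.05,0,0,16,-0.075,0.008,0,0.05,0,0,24,-0.125,0.013,0,0.05,0,0,32,-0.175,0.018,0,0.05,0,0,40,-0.225,0.023,0,0.05,0,0,48,-0.275,0.028,0,0.05,0,0,56,-0.325,0.034,0,0.05,0,0,64,-0.375,0.039,0,0.05,0,0,70,-0.425,0.044,0,0.05,0,0,75,-0.47,0.049,0,0.05,0,0,75,-0.5,0.052,0,0.05,0,0,75,-0.5117,0.053,0,0.05,0,0,75,-0.5117,0.053,0,0.05,0,0,75,-0.5117,0.053,0,0.05])

```text
clock: 6.2
position: [0.4768, -0.3572, 0.2037]
ee_rot: [1.0, 0.022, 0.0, -0.0]
ft_force: [0.6, 0.5, -1.6]
grip_width: 0.176
grasp_force: 49.1
```

Run:
```python
from h import *
from workcell import status
P=np.load('P.npz');o=status.get_obs()
print(o['position'],o['torque'],o['grip_width'])
t=w(P['tray'],[[0,.037,0]])[0];yaw=P['tray'][2]
print(delta((t[0],t[1],.03),yaw+np.pi/2,o))
im=viewer.camera("scene")[:,:,::-1];tp=viewer.camera("top")[:,:,::-1]
a=cv2.resize(im[80:280,120:300],(360,400),interpolation=cv2.INTER_CUBIC);b=cv2.resize(tp[120:270,350:490],(373,400),interpolation=cv2.INTER_CUBIC)
cv2.imwrite("pics/tr.png",np.hstack([a,b]))
```

```text
[ 0.47679266 -0.3571766   0.20367669] [ 0.0123163   0.00961375 -0.00535636] 0.17609757716220134
(array([-0. , -0. ,  0.2]), array([0.0011, 0.001 , 0.1737]))
```

View pics/tr.png

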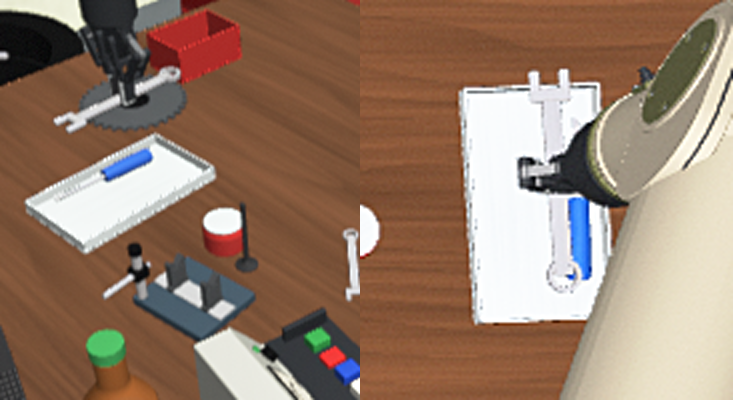

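Request:
play_rows(plan=[0,0,0,0.001,0.001,0.04,0.05,0,0,0,0.001,0.001,0.09,0.05,0,0,0,0.001,0.001,0.13,0.05,0,0,0,0.001,0.001,0.155,0.05,0,0,0,0.001,0.001,0.17,0.05,0,0,0,0.001,0.001,0.177,0.05,0,0,0,0.001,0.001,0.182,0.05,0,0,0,0.001,0.001,0.184,0.05,0,0,0,0.001,0.001,0.184,0.05])

```text
clock: 7.42
position: [0.4774, -0.3602, 0.0203]
ee_rot: [1.0, 0.021, 0.0, 0.0]
ft_force: [-0.1, -0.2, -2.7]
grip_width: 0.175
grasp_force: 49.1
```

Request:
play_rows(plan=[0,0,0,0,0,0.001,0.05,0,0,0,0,0,0.002,0.05,0,0,0,0,0,0.003,0.05,0,0,0,0,0,0.003,0.05,0,0,0,0,0,0.003,0.05])

```text
clock: 8.05
position: [0.4773, -0.3601, 0.0176]
ee_rot: [1.0, 0.021, 0.0, 0.0]
ft_force: [-3.5, 1.5, 7.1]
grip_width: 0.184
grasp_force: 53.6
```

Request:
play_rows(plan=[0,0,0,0,0,0,0.2,0,0,0,0,0,0,0.24,0,0,0,0,0,0,0.3,0,0,0,0,0,0,0.36,0,0,0,0,0,0,0.36,0,0,0,0,0,-0.01,0.36,0,0,0,0,0,-0.04,0.36,0,0,0,0,0,-0.09,0.2,0,0,0,0,0,-0.15,0,0,0,0,0,0,-0.18,0,0,0,0,0,0,-0.18,0])

```text
clock: 9.43
position: [0.4784, -0.3606, 0.2004]
ee_rot: [1.0, 0.021, 0.002, 0.002]
ft_force: [-1.1, 0.5, -1.1]
grip_width: -0.001
grasp_force: 0.0
```

Run:
```python
from h import *
from workcell import status
P=np.load('P.npz');o=status.get_obs()
print(o['position'],o['ft_force'],o['grip_width'])
k=w(P['gauge'],[[-.054,.064,0]])[0];yaw=P['gauge'][2]
print(k,'closing along gauge x',delta((k[0],k[1],.2),yaw,o))
# key-top check from the lift picture: back-edge corners of the caps
print(((proj('scene',w(P['gauge'],[[-.041,.053,.064],[-.041,.075,.064],[-.067,.075,.064],[-.067,.053,.064]]))-[200,120]+.5)*2.22-.5).round(0).tolist())
g=cv2.imread('scene1_raw.png');hsv=cv2.cvtColor(g,cv2.COLOR_BGR2HSV)
m=cv2.inRange(hsv,(20,120,80),(35,255,255))[260:300,290:330];ys,xs=np.nonzero(m);print('yellow',xs.min()+290,xs.max()+290,ys.min()+260,ys.max()+260)
m2=cv2.inRange(hsv,(20,120,190),(35,255,255))[260:300,290:330];ys,xs=np.nonzero(m2);print('bright',len(xs),xs.mean()+290,ys.mean()+260)
print('pred centre',proj('scene',w(P['gauge'],[[-.054,.064,.064]])))
a=cv2.resize(g[262:302,285:335],(400,320),interpolation=cv2.INTER_CUBIC)
im=viewer.camera("scene")[:,:,::-1]
b=cv2.resize(im[140:220,125:245],(400,267),interpolation=cv2.INTER_CUBIC);b=np.vstack([b,np.zeros((53,400,3),np.uint8)])
cv2.imwrite("pics/t3.png",np.hstack([a,b]))
```

```text
[ 0.4783901  -0.36059298  0.20037618] [-1.11109374  0.47397346 -1.10196598] -0.0013315944163943341
[0.55087109 0.21638278 0.        ] closing along gauge x (array([  0.3,  -0.1, -77.2]), array([ 0.0963, -0.5735, -0.0012]))
[[230.0, 356.0], [243.0, 370.0], [263.0, 359.0], [250.0, 345.0]]
yellow 303 317 276 290
bright 110 310.71818181818185 281.8090909090909
pred centre [[310.77994533 280.77424843]]
```

View pics/t3.png

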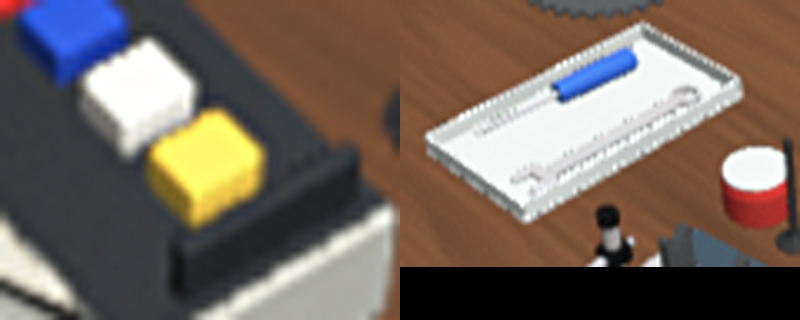

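Request:
play_rows(plan=[0,0,-77.2,0.0963,-0.5735,0,0,0,0,-77.2,0.0963,-0.5735,0,0,0,0,-77.2,0.0963,-0.5735,0,0,0,0,-77.2,0.0963,-0.5735,0,0,0,0,-77.2,0.0963,-0.5735,0,0,0,0,-77.2,0.0963,-0.5735,0,0,0,0,-77.2,0.0963,-0.5735,0,0,0,0,-77.2,0.0963,-0.5735,0,0,0,0,-77.2,0.0963,-0.5735,0,0,0,0,-77.2,0.0963,-0.5735,0,0,0,0,-77.2,0.0963,-0.5735,0,0,0,0,-77.2,0.0963,-0.5735,0,0,0,0,-77.2,0.0963,-0.5735,0,0,0,0,-77.2,0.0963,-0.5735,0,0])

```text
clock: 11.22
position: [0.55, 0.2159, 0.1969]
ee_rot: [0.769, 0.639, -0.0, 0.0]
ft_force: [0.7, -0.0, -0.4]
grip_width: -0.0
grasp_force: 0.0
```

Run:
```python
from h import *
from workcell import status
P=np.load('P.npz');o=status.get_obs()
print(o['position'],o['ft_force'])
k=w(P['gauge'],[[-.054,.064,0]])[0]
print(delta((k[0],k[1],.08),P['gauge'][2],o))
```

```text
[0.54996175 0.21587085 0.19685219] [ 0.66294031 -0.00858102 -0.4271356 ]
(array([ 0. ,  0. , -0.1]), array([0.0007, 0.0008, 0.1169]))
```

Request:
play_rows(plan=[0,0,0,0.0007,0.0008,0.05,0,0,0,0,0.0007,0.0008,0.09,0,0,0,0,0.0007,0.0008,0.11,0,0,0,0,0.0007,0.0008,0.117,0,0,0,0,0.0007,0.0008,0.12,0,0,0,0,0.0007,0.0008,0.123,0,0,0,0,0.0007,0.0008,0.125,0,0,0,0,0.0007,0.0008,0.127,0,0,0,0,0.0007,0.0008,0.127,0])

```text
clock: 12.35
position: [0.5512, 0.2178, 0.0701]
ee_rot: [0.768, 0.64, 0.001, 0.0]
ft_force: [2.1, 0.9, 2.8]
grip_width: -0.003
grasp_force: 1.3
```

Request:
play_rows(plan=[0,0,0,0,0,0.001,0,0,0,0,0,0,0.002,0,0,0,0,0,0,0.0025,0,0,0,0,0,0,0.0025,0])

```text
clock: 12.85
position: [0.551, 0.2177, 0.0681]
ee_rot: [0.768, 0.64, 0.0, 0.0]
ft_force: [0.1, -1.7, 9.4]
grip_width: -0.002
grasp_force: 4.8
```

Request:
play_rows(plan=[0,0,0,0,0,-0.003,0,0,0,0,0,0,-0.012,0,0,0,0,0,0,-0.05,0,0,0,0,0,0,-0.1,0,0,0,0,0,0,-0.13,0,0,0,0,0,0,-0.13,0])

```text
clock: 13.6
position: [0.5512, 0.2181, 0.1998]
ee_rot: [0.768, 0.64, 0.001, 0.001]
ft_force: [-0.4, -0.0, 0.9]
grip_width: -0.001
grasp_force: 0.0
```

Run:
```python
from h import *
from workcell import status
P=np.load('P.npz');o=status.get_obs()
print(o['position'],o['joint_pos'].round(3))
r=P['rack'];v=w(r,[[-.008,0,0]])[0];print(v)
print('rack',delta((v[0],v[1],.2),r[2]+np.pi/2,o))
im=viewer.camera("scene")[:,:,::-1];cv2.imwrite('scene2_raw.png',im)
g=cv2.imread('scene1_raw.png')
for n,lo,hi in(('red',(0,150,80),(8,255,255)),('yellow',(20,120,80),(35,255,255)),('green',(45,120,60),(75,255,255)),('blue',(105,120,60),(125,255,255))):
  for q in(g,im):
    m=cv2.inRange(cv2.cvtColor(np.ascontiguousarray(q),cv2.COLOR_BGR2HSV),lo,hi)[235:300,265:330];ys,xs=np.nonzero(m);print(n,len(xs),ys.mean().round(2)+235,xs.mean().round(2)+265)
a=[cv2.resize(q[235:300,265:330],(400,400),interpolation=cv2.INTER_CUBIC) for q in(g,im)];cv2.imwrite("keys.png",np.hstack(a))
```

```text
[0.55120792 0.21805977 0.19978295] [ 0.195  0.403 -0.82   1.58   0.304  1.288 -0.852]
[0.47948909 0.3867699  0.        ]
rack (array([ 0.1, -0.2, 79.5]), array([ 0.1529, -0.1011, -0.0003]))
red 82 258.12 285.87
red 108 257.13 285.72
yellow 150 282.54 310.34000000000003
yellow 127 282.88 309.77
green 121 249.64 278.24
green 115 249.42 278.08
blue 127 265.32 293.68
blue 127 265.32 293.68
```

Request:
play_rows(plan=[0,0,10,0.03,-0.02,0,0.35,0,0,20,0.06,-0.04,0,0.35,0,0,30,0.09,-0.06,0,0.35,0,0,40,0.12,-0.08,0,0.35,0,0,50,0.153,-0.101,0,0.35,0,0,60,0.153,-0.101,0,0.35,0,0,70,0.153,-0.101,0,0.35,0,0,79.5,0.153,-0.101,0,0.35,0,0,79.5,0.153,-0.101,0,0.35,0,0,79.5,0.153,-0.101,0,0.35])

```text
clock: 14.9
position: [0.4787, 0.386, 0.1965]
ee_rot: [1.0, 0.002, -0.0, 0.0]
ft_force: [0.1, 0.5, 0.6]
grip_width: 0.349
grasp_force: 0.0
```

Run:
```python
from h import *
from workcell import status
P=np.load('P.npz');o=status.get_obs()
print(o['position'],o['joint_pos'].round(3))
r=P['rack'];v=w(r,[[-.008,0,0]])[0]
print('rack',delta((v[0],v[1],.04),r[2]+np.pi/2,o))
```

```text
[0.4787267  0.38599707 0.19651432] [-0.266  0.411 -0.628  1.526  0.247  1.286 -2.491]
rack (array([0.1, 0.1, 0.2]), array([ 0.0009, -0.0009,  0.1565]))
```

Request:
play_rows(plan=[0,0,0,0.001,-0.0005,0.05,0.35,0,0,0,0.001,-0.0005,0.1,0.35,0,0,0,0.001,-0.0005,0.135,0.35,0,0,0,0.001,-0.0005,0.15,0.35,0,0,0,0.001,-0.0005,0.155,0.35,0,0,0,0.001,-0.0005,0.155,0.2,0,0,0,0.001,-0.0005,0.155,0.1,0,0,0,0.001,-0.0005,0.155,0.02,0,0,0,0.001,-0.0005,0.155,0.02,0,0,0,0.001,-0.0005,0.155,0.02], squeeze=40)

```text
clock: 16.15
position: [0.4807, 0.3863, 0.0435]
ee_rot: [1.0, 0.0, 0.001, 0.0]
ft_force: [-1.6, -4.2, 5.5]
grip_width: 0.074
grasp_force: 39.1
```

Request:
play_rows(plan=[0,0,0,0,0,-0.004,0.02,0,0,0,0,0,-0.012,0.02,0,0,0,0,0,-0.03,0.02,0,0,0,0,0,-0.07,0.02,0,0,0,0,0,-0.12,0.02,0,0,0,0,0,-0.155,0.02,0,0,0,0,0,-0.155,0.02])

```text
clock: 17.02
position: [0.481, 0.3883, 0.2019]
ee_rot: [1.0, 0.001, 0.003, -0.002]
ft_force: [0.3, 0.3, -1.4]
grip_width: 0.072
grasp_force: 39.0
```

```bash
cat > vcheck.py <<'E'
from h import *
from workcell import status
P=np.load('P.npz');o=status.get_obs()
print(o['position'],o['joint_pos'].round(3),o['grip_width'],o['torque'].round(3))
im={n:np.ascontiguousarray(viewer.camera(n)[:,:,::-1]) for n in M}
p=o['position'];x=Ro.from_quat(o['ee_rot']).as_matrix()[:,0]  # valve x along tool x
import sys;off=float(sys.argv[1])
pts=np.array([p+[0,0,.0015]+x*(d-off) for d in(-.055,-.048,0,.057)])
for n in M:
    q=proj(n,pts);c=q[2].astype(int)
    hsv=cv2.cvtColor(im[n],cv2.COLOR_BGR2HSV);m=cv2.inRange(hsv,(0,90,25),(14,255,150))
    x0,y0=c-45;print(n,(q-[x0,y0]).round(1).tolist())
    cv2.imwrite(f"v_{n}.png",im[n])
    a=cv2.resize(im[n][y0:y0+90,x0:x0+90],(400,400),interpolation=cv2.INTER_CUBIC)
    for k in(0,2,3):cv2.circle(a,tuple(((q[k]-[x0,y0]+.5)*400/90-.5).round().astype(int).tolist()),2,(255,255,0),-1)
    P_=a if n=="top" else np.hstack([P_,a])
cv2.imwrite("pics/v.png",P_)
E
python3 vcheck.py -0.008
python3 - <<'E'
from h import *
from workcell import status
P=np.load('P.npz');o=status.get_obs();s=P['stand']
# tool point on valve at local -0.007 -> stand y=-0.007
v=w(s,[[0,-.007,0]])[0];print(v,delta((v[0],v[1],.2),s[2]+np.pi,o))
E
```

```text
[0.48097152 0.38828351 0.20187578] [-0.289  0.402 -0.599  1.52   0.233  1.285 -2.485] 0.07232252560023604 [-0.022  0.028 -0.047]
top [[45.1, 67.3], [45.2, 64.5], [45.8, 45.1], [46.5, 22.3]]
scene [[60.8, 31.2], [58.9, 33.0], [45.6, 45.5], [28.6, 61.3]]
[ 0.56053836 -0.1297086   0.        ] (array([-0. , -0. , 81.6]), array([ 0.0799,  0.5166, -0.0022]))
```

Request:
play_rows(plan=[0,0,-9,0.006,0.04,0,0.02,0,0,-18,0.014,0.09,0,0.02,0,0,-27,0.022,0.14,0,0.02,0,0,-36,0.03,0.19,0,0.02,0,0,-45,0.038,0.24,0,0.02,0,0,-54,0.046,0.29,0,0.02,0,0,-63,0.053,0.34,0,0.02,0,0,-72,0.06,0.39,0,0.02,0,0,-81,0.067,0.43,0,0.02,0,0,-90,0.073,0.47,0,0.02,0,0,-98.4,0.078,0.5,0,0.02,0,0,-98.4,0.08,0.5166,0,0.02,0,0,-98.4,0.08,0.5166,0,0.02,0,0,-98.4,0.08,0.5166,0,0.02,0,0,-98.4,0.08,0.5166,0,0.02,0,0,-98.4,0.08,0.5166,0,0.02])

```text
clock: 19.12
position: [0.5607, -0.1288, 0.1975]
ee_rot: [0.653, 0.758, 0.0, 0.0]
ft_force: [-0.9, -0.2, -1.3]
grip_width: 0.069
grasp_force: 39.1
```

```bash
python3 vcheck.py -0.008
python3 - <<'E'
from h import *
from workcell import status
P=np.load('P.npz');o=status.get_obs();s=P['stand']
v=w(s,[[0,-.007,0]])[0];R0=Ro.from_quat(o['ee_rot']);print(v,delta((v[0],v[1],.0585),s[2]+np.pi,o),np.degrees(2*np.arctan2(o['ee_rot'][1],o['ee_rot'][0])), R0.inv().apply([0,0,1]))
E
```

```text
[ 0.56066474 -0.12884051  0.19745517] [ 0.62   0.307 -0.567  1.637  0.172  1.248  0.168] 0.06922970920041356 [ 0.026 -0.026  0.01 ]
top [[67.4, 42.6], [64.6, 43.0], [45.6, 45.8], [23.0, 49.0]]
scene [[29.8, 38.3], [31.8, 39.2], [45.7, 45.9], [63.0, 54.1]]
[ 0.56053836 -0.1297086   0.        ] (array([ 0.,  0., -0.]), array([-0.0004, -0.0002,  0.1389])) 98.48765406883598 [-1.95262447e-04  1.49944235e-04 -9.99999970e-01]
```

View pics/v.png

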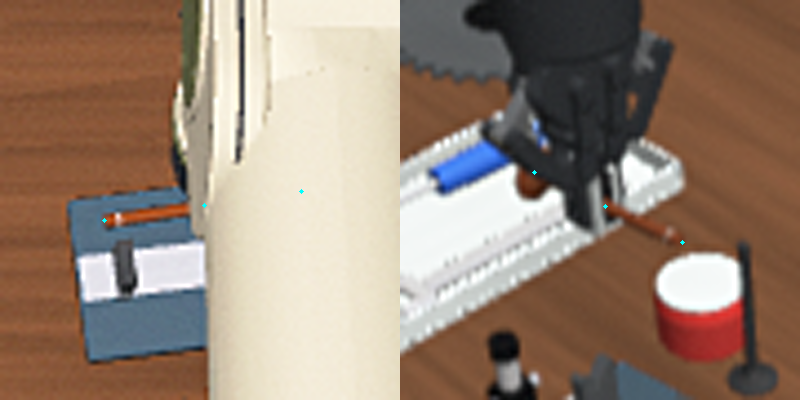

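Request:
play_rows(plan=[0,0,0,-0.0005,0,0.04,0.02,0,0,0,-0.0005,0,0.08,0.02,0,0,0,-0.0005,0,0.105,0.02,0,0,0,-0.0005,0,0.12,0.02,0,0,0,-0.0005,0,0.128,0.02,0,0,0,-0.0005,0,0.132,0.02,0,0,0,-0.0005,0,0.132,0.02])

```text
clock: 20.1
position: [0.5611, -0.1303, 0.0658]
ee_rot: [0.653, 0.757, 0.0, 0.0]
ft_force: [0.5, 0.0, -0.4]
grip_width: 0.074
grasp_force: 39.1
```

Run:
```python
from h import *
from workcell import status
P=np.load('P.npz');o=status.get_obs();s=P['stand']
v=w(s,[[0,-.007,0]])[0];print(o['position'],o['ft_force'],delta((v[0],v[1],.0585),s[2]+np.pi,o))
```

```text
[ 0.56105356 -0.13026778  0.06581276] [ 0.4790948   0.01353657 -0.41093057] (array([ 0.,  0., -0.]), array([ 0.0006, -0.0004,  0.0073]))
```

Request:
play_rows(plan=[0,0,0,0,0,0.002,0.02,0,0,0,0,0,0.004,0.02,0,0,0,0,0,0.0055,0.02,0,0,0,0,0,0.0055,0.02,0,0,0,0,0,0.0055,0.02])

```text
clock: 20.72
position: [0.5607, -0.1303, 0.0599]
ee_rot: [0.653, 0.757, -0.0, 0.0]
ft_force: [-0.7, -0.6, -0.8]
grip_width: 0.081
grasp_force: 39.2
```

Request:
play_rows(plan=[0,0,0,0,0,0.0007,0.02,0,0,0,0,0,0.0014,0.02,0,0,0,0,0,0.0014,0.02,0,0,0,0,0,0.0014,0.02])

```text
clock: 21.22
position: [0.5608, -0.1302, 0.0592]
ee_rot: [0.653, 0.757, -0.0, 0.0]
ft_force: [-4.6, 0.9, 9.7]
grip_width: 0.071
grasp_force: 40.1
```

Request:
play_rows(plan=[0,0,0,0,-0.0007,0,0.02,0,0,0,0,-0.0007,0,0.02,0,0,0,0,-0.0007,0,0.02])

```text
clock: 21.6
position: [0.5605, -0.1303, 0.0591]
ee_rot: [0.653, 0.757, 0.0, 0.001]
ft_force: [-1.0, 0.2, 5.6]
grip_width: 0.074
grasp_force: 39.7
```

Request:
play_rows(plan=[0,0,0,0,0,0,0.08,0,0,0,0,0,0,0.1,0,0,0,0,0,0,0.13,0,0,0,0,0,0,0.18,0,0,0,0,0,0,0.25,0,0,0,0,0,0,0.3,0,0,0,0,0,0,0.3,0,0,0,0,0,-0.005,0.3,0,0,0,0,0,-0.02,0.3,0,0,0,0,0,-0.06,0.3,0,0,0,0,0,-0.12,0.3,0,0,0,0,0,-0.17,0.3,0,0,0,0,0,-0.17,0.3])

```text
clock: 23.22
position: [0.5621, -0.1303, 0.2341]
ee_rot: [0.653, 0.757, 0.002, 0.004]
ft_force: [-1.2, -0.4, -1.2]
grip_width: 0.298
grasp_force: 0.0
```

Request:
play_rows(plan=[0,0,0,0.05,-0.04,0,0.3,0,0,0,0.1,-0.08,0,0.3,0,0,0,0.15,-0.1,0,0.3,0,0,0,0.2,-0.12,0,0.3,0,0,0,0.25,-0.12,0,0.3,0,0,0,0.3,-0.12,0,0.3,0,0,0,0.35,-0.12,0,0.3,0,0,0,0.35,-0.12,0,0.3])

```text
clock: 24.22
position: [0.3884, 0.2018, 0.2287]
ee_rot: [0.651, 0.759, 0.0, -0.0]
ft_force: [-0.2, -0.3, -0.1]
grip_width: 0.299
grasp_force: 0.0
```

Run:
```python
from h import *
from workcell import status
P=np.load('P.npz');o=status.get_obs();print(o['position'],o['clock']);s=P['stand']
for n,r0 in(("top","top_raw.png"),("scene","scene_raw.png")):
    im=np.ascontiguousarray(viewer.camera(n)[:,:,::-1]);cv2.imwrite(f"end_{n}.png",im)
    q=proj(n,w(s,[[0,-.055,.06],[0,-.055,.077],[0,.057,.06]]));c=q.mean(0).astype(int);x0,y0=c-40
    a,b=im[y0:y0+80,x0:x0+80].astype(int),cv2.imread(r0)[y0:y0+80,x0:x0+80].astype(int)
    m=(np.abs(a-b).sum(2)>60)&(a[...,2]>a[...,0]+25)
    k,l,st,ce=cv2.connectedComponentsWithStats(m.astype(np.uint8))
    i=1+st[1:,4].argmax();ys,xs=np.nonzero(l==i);pts=np.c_[xs+x0,ys+y0].astype(float)
    u=np.linalg.svd(pts-pts.mean(0),full_matrices=False)[2][0];d=(pts-pts.mean(0))@u
    print(n,'pred head,headtop,tip',q.round(1).tolist(),'seen ends',pts[d.argmin()],pts[d.argmax()],len(pts),st[i].tolist())
```

```text
[0.38836801 0.20182686 0.22869652] 24.225
top pred head,headtop,tip [[342.8, 162.7], [343.7, 161.5], [303.8, 168.4]] seen ends [343. 160.] [304. 169.] 138 [14, 34, 41, 12, 138]
scene pred head,headtop,tip [[199.7, 206.8], [199.0, 202.0], [230.6, 223.1]] seen ends [207. 209.] [231. 223.] 75 [38, 39, 25, 16, 75]
```

Run:
```python
import cv2,numpy as np
for n in("scene","top"):
    d=(np.abs(cv2.imread(f"end_{n}.png").astype(int)-cv2.imread(f"{n}_raw.png")).sum(2)>70).astype(np.uint8)
    k,l,st,c=cv2.connectedComponentsWithStats(d)
    print(n,[(s[:4].tolist(),int(s[4])) for s in st[1:] if s[4]>6])
```

```text
scene [([172, 0, 45, 72], 1876), ([340, 0, 82, 200], 8529), ([386, 103, 6, 3], 12), ([158, 165, 58, 30], 234), ([197, 209, 9, 4], 22), ([207, 210, 25, 15], 73), ([270, 232, 60, 62], 768), ([391, 294, 17, 16], 121), ([371, 310, 21, 21], 100)]
top [([187, 159, 75, 27], 567), ([304, 158, 40, 13], 161), ([403, 161, 4, 5], 9), ([397, 162, 8, 7], 19), ([394, 164, 13, 36], 119), ([102, 171, 243, 249], 20839), ([404, 191, 2, 8], 8), ([400, 203, 1, 12], 12), ([399, 210, 11, 22], 106), ([505, 267, 55, 38], 1231), ([470, 333, 90, 87], 4112), ([425, 401, 72, 19], 680), ([348, 412, 47, 8], 214)]
```

```bash
python3 -c "
from workcell import manip
print(manip.hand_in())"
```

```text
the job is handed in; nothing more can be done
None
```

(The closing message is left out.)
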